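# Find the dish with the metal ball and hold it turned a quarter turn, ball centred

### The job

Two bead dishes with carrying grips stand on round pads, each with a loose orange grinding ball in its hollow; the balls look alike, but one is solid metal and the other a light hollow dummy. Find by lifting which dish is the heavier; the other must stand on its own pad as it stood. Lift the heavier one straight up by its black grip and then, in the air, turn it on the spot a quarter turn counter-clockwise seen from above, so that its blue tab points the way the yellow stripe on its pad does; keep the dishes level and the balls in the middle, leave the other things on the bench alone, and finish while still holding the dish up, level and still, about 10 cm above its own pad.

Things in the scene. Friction and masses are not known exactly. Their poses are not given: they have to be found in the camera images.
- dish_1_grip (a point): centre of the dish's black grip block, 12 mm thick (dish x), 36 mm long (dish y), 22 mm high, on top of a steel bail, 94 mm above the dish's underside, on the dish's axis. Bail legs (6 mm bars) run down to the rim at dish +y and -y. z up; -x points along the blue tab. Grip from above, fingers closing along dish x; the centre of mass lies straight below
- dish_2_grip (a point): centre of the dish's black grip block, 12 mm thick (dish x), 36 mm long (dish y), 22 mm high, on top of a steel bail, 94 mm above the dish's underside, on the dish's axis. Bail legs (6 mm bars) run down to the rim at dish +y and -y. z up; -x points along the blue tab. Grip from above, fingers closing along dish x; the centre of mass lies straight below
- dish_1: white round bead dish with a bail, 106 mm across, 0.15 kg, origin at the centre of its underside, axes as its grip. The two are identical and hold balls that look alike; only by weight can one tell which dish holds the heavy ball
- dish_2: white round bead dish with a bail, 106 mm across, 0.15 kg, origin at the centre of its underside, axes as its grip. The two are identical and hold balls that look alike; only by weight can one tell which dish holds the heavy ball
- dish_1_centre (a point): lowest point of the dish's hollow, on its axis, 8 mm above its underside; the hollow is a shallow cone rising 10 degrees to a 46 mm radius with a 6 mm rim
- dish_2_centre (a point): lowest point of the dish's hollow, on its axis, 8 mm above its underside; the hollow is a shallow cone rising 10 degrees to a 46 mm radius with a 6 mm rim
- dish_1_tab (a point): middle of the blue tab (20 x 16 x 5 mm) on the dish's rim, 61 mm from the dish axis
- dish_2_tab (a point): middle of the blue tab (20 x 16 x 5 mm) on the dish's rim, 61 mm from the dish axis
- ball_1_center (a point): centre of an orange ball, 32 mm across, loose in one of the dishes (either), its centre 16 mm above the hollow's lowest point when in the middle. One ball weighs 0.22 to 0.26 kg, the other about 0.03 kg; which is which cannot be seen
- ball_2_center (a point): centre of an orange ball, 32 mm across, loose in one of the dishes (either), its centre 16 mm above the hollow's lowest point when in the middle. One ball weighs 0.22 to 0.26 kg, the other about 0.03 kg; which is which cannot be seen
- ball_1: the same ball; its axes turn as it rolls
- ball_2: the same ball; its axes turn as it rolls
- pad_1: round dark pad fixed to the bench, 136 mm across, 4 mm thick, on which dish_1 stands; origin at the centre of its underside. The dish's tab starts along pad -x (within about 6 degrees); the yellow stripe lies along pad -y, a quarter turn counter-clockwise from there seen from above
- pad_2: round dark pad fixed to the bench, 136 mm across, 4 mm thick, on which dish_2 stands; origin at the centre of its underside. The dish's tab starts along pad -x (within about 6 degrees); the yellow stripe lies along pad -y, a quarter turn counter-clockwise from there seen from above
- bench_timer: white bench timer, 68 x 40 x 58 mm, loose bystander behind the dishes, to be left alone
- tape_roll: roll of tan tape lying flat, 98 mm across, 25 mm high, loose bystander, to be left alone
- petri_dish: small lidded petri dish, 60 mm across, 14 mm high, loose bystander, to be left alone
Mind the look-alikes: they are no part of the job. What is shaped like the ball_2 but green or purple is not meant.

How it is judged:
By the outcome, as a careful person would: the job done as asked, in the order asked, and still so for the second after the job is handed in, while the arm keeps its last pose, push and grip.
It also fails if it takes over 58 s, if anything falls off the work surface, if the arm or the gripper's body presses on something with over 40 N, if the wrist force passes 120 N, or if a joint passes its speed limit or range.

### The arm

A 6-joint arm with a two-finger parallel gripper is mounted at the origin on a cart in front of the work surface, level with it; the furniture and walls round the work are solid. World frame = base frame: x ahead of the robot, y to its left, z up, the work surface at z = 0. Lengths are in m, angles in rad, forces in N, time in s.
With the tool pointing down it reaches from about 0.375 to 0.925 m from the base axis. Payload 5.7 kg.
Tool frame: the origin (TCP) lies on the centre line of the jaws, within the pads' length; the fingertips stand ahead of it and the grasp point (between the pads) lies 3 mm ahead of it (ctrl.finger_overhang is the z of the fingertips in the tool frame, in m); z points along the fingers, y is the line along which they close (so a half turn about z gives the same grasp; the last joint's range is limited). The gripper opens to 85 mm and grips with 20 to 120 N. Pads are 22 mm wide; open, the fingers measure 114 mm over their backs; the gripper's body (76 mm by 85 mm) begins 54 mm behind the grasp point. The pads swing forward as they close: fully open they stand 13 mm farther back than shut.
Start: joints at [-0.115, 0.359, 1.51, -0, 1.272, -0.115], TCP at [0.6, -0, 0.229] pointing down, gripper open.
Joint ranges: [-2.97, 2.97], [-1.01, 2.36], [0.21, 2.38], [-0.96, 4.11], [0.2, 2.71], [-2.98, 2.98]. Speed limits (rad/s): [2.39, 2.39, 3.14, 3.14, 3.14, 3.14].

### API

Orientations are given as [roll, pitch, yaw] about the fixed x, y, z axes, in that order (R = Rz(yaw) Ry(pitch) Rx(roll)).
In Python, from workcell import ctrl, read_camera, camera_params, order, search_frame, silhouettes gives the robot as it stands.
- The arm moves only by the tool arm_command, never from a script. Its argument "increments" is a list of rows, each an object of numbers: "dx", "dy", "dz": the shift along the tool's x, y, z normalised to -1 to 1, where 1 is 0.025 m; "wx", "wy", "wz": the turn, a rotation vector about the tool's x, y, z normalised to -1 to 1, where 1 is 4 degrees. In form: [{"dx": .., "dy": .., "dz": .., "wx": .., "wy": .., "wz": ..}, ...]. A call has exactly 8 rows; each row shifts and turns the commanded pose from where the row before left it, along the tool's axes as they then stand; what a row does not reach is not made up. A row lasts 1/12 s, in which the tool goes at most 41.7 mm and 7.16 degrees, less where a joint would pass 70% of its speed; a pose out of reach is approached as far as the arm can. A call with a number of a shift or a turn outside -1 to 1 is refused whole. A call with a gripper value outside its range is refused whole. "grip" is the opening, from 0 (shut) to 1 (fully open), set as the call begins (left out, the last holds). The fingers move at their own pace and stop on an object; "squeeze" is the grip in N (left out, the last holds). Time passes only in rows, so rows that do not move let the fingers close, or fill a call up. It gives the time, the measured TCP pose, the force, the opening and the grip force at its end, in the units of the state.
- ctrl.state(): the state, without advancing time (a new reading comes with each control period).
- read_camera(name): name is "scene" or "side" or "wrist"; returns the picture (420x560x3 uint8, red, green, blue); there is no depth.
- camera_params(name): a dict with "mtx" (3x3 intrinsics, pixels), "R" (3x3) and "t" (3): a world point X has camera coordinates R X + t; the wrist camera has in their place "tool_from_camera" (4x4, takes a point from camera to tool coordinates, whose origin is the TCP and whose axes are the flange's). Camera axes: x right, y down, z forward; pixel columns grow to the right and rows downward; lengths in m; the calibration is good to about 2 mm. A picture is of the moment at which its call begins: read the wrist's pose just before it. camera_params takes no time and is no camera call.
- order.finish_job(): hands the job in; it is judged then, once.
Trained networks look in the newest picture that a camera, given by its name, has taken for a name from the list of things; names that differ only in an ending like _2 or _b are one class to them, and where a whole thing is asked for, a point or a joint stands for the part that bears it (a point fixed in the world has none). Each returns a list of dicts, best first, with "p" (0 to 1); they miss things now and then, are a little off and sometimes report something else, mostly with a low value. They report only what shows in the picture. A call takes as long as a camera call. They do not tell look-alikes from the thing itself.
- search_frame(camera, target): "at" ([x, y, z] in m, in world coordinates, good to about 4 mm: the middle of the surface that is visible of it).
- silhouettes(camera, target): "region" (420x560 bool, what is visible of it).
The state is a dict: "time_s": time; "joint_positions": joint angles; "joint_vel": joint speeds; "joint_efforts": joint torques, N m; "ee_pos": TCP position; "ee_rot": TCP orientation; "contact_force": force on the tool from outside, world axes, zero at the start; "torque": the same for the moment, N m; "finger_gap": finger opening in m; "grip_force": force on a finger pad.
Only numpy, scipy, OpenCV 4.12 (cv2) and the standard library are available. Lean on these libraries where they do the work, as an engineer would, in place of code of your own. Each camera call takes 0.05 s, during which the arm holds its last target. There are 200 camera calls.

## Working session

There is one attempt and no reset: what is moved stays moved. The work goes in short steps, Python scripts to look and compute and a tool call to move; the robot and the scene stay as the last step left them, time stands still between calls to the robot, and variables do not carry over. Pictures are saved under pics/ and viewed, at most 10 in all, crops included, and the job is handed in when it is done.

Besides the shell and the picture viewer there is one more tool, called after "Call:" as a command line: name --argument value ..., lists and objects as JSON in quotes. arm_command: Moves the arm, as the interface text tells. Scaled input: -1 to 1 covers 0.025 m each way for a shift and 4 degrees each way for a turn. Its arguments: {"type":"object","properties":{"increments":{"type":"array"},"grip":{"type":"number"},"squeeze":{"type":"number"}},"required":["increments"]}

```bash
mkdir -p pics; python3 - <<'E'
from workcell import *
import cv2,numpy as np
for c in ["scene","side"]:
    im=read_camera(c); cv2.imwrite(f"pics/{c}0.png",im[:,:,::-1])
    for t in ["dish_1_grip","dish_1_tab","dish_1","pad_1","ball_1","bench_timer","tape_roll","petri_dish"]:
        print(c,t,[(np.round(d["at"],3).tolist(),round(d["p"],2)) for d in search_frame(c,t)][:5])
s=ctrl.state();print(s["time_s"],s["ee_pos"],s["ee_rot"],ctrl.finger_overhang, s["contact_force"])
E
```

```text
scene dish_1_grip [([0.442, 0.047, 0.021], 0.59), ([0.534, -0.221, 0.03], 0.16)]
scene dish_1_tab [([0.437, 0.046, 0.018], 0.62)]
scene dish_1 [([0.442, 0.045, 0.022], 0.66), ([0.526, -0.225, 0.022], 0.6)]
scene pad_1 [([0.525, -0.19, 0.005], 0.86), ([0.425, 0.079, 0.007], 0.75)]
scene ball_1 [([0.441, 0.046, 0.036], 0.81), ([0.569, -0.075, 0.023], 0.75), ([0.532, -0.22, 0.034], 0.48), ([0.572, 0.025, 0.022], 0.48)]
scene bench_timer [([0.646, 0.14, 0.051], 0.82)]
scene tape_roll [([0.687, -0.076, 0.018], 0.63), ([0.522, -0.192, 0.006], 0.39)]
scene petri_dish [([0.673, 0.029, 0.012], 0.62)]
side dish_1_grip [([0.454, 0.042, 0.021], 0.59), ([0.53, -0.221, 0.018], 0.29)]
side dish_1_tab [([0.445, 0.042, 0.018], 0.83)]
side dish_1 [([0.446, 0.044, 0.022], 0.95), ([0.528, -0.224, 0.015], 0.85)]
side pad_1 [([0.464, 0.08, 0.002], 0.94), ([0.553, -0.189, 0.01], 0.89)]
side ball_1 [([0.452, 0.041, 0.038], 0.73), ([0.581, 0.03, 0.027], 0.53), ([0.571, -0.073, 0.022], 0.5), ([0.534, -0.223, 0.017], 0.46), ([0.539, -0.224, 0.032], 0.42)]
side bench_timer [([0.658, 0.147, 0.047], 0.72)]
side tape_roll [([0.69, -0.062, 0.02], 0.97)]
side petri_dish [([0.671, 0.036, 0.014], 0.77)]
0.9 [5.99976093e-01 8.51897236e-06 2.29094065e-01] [-3.14155501e+00 -2.26893535e-05  1.57078278e+00] 0.022 [ 0.01559744 -0.6629789  -0.1748253 ]
```

View pics/scene0.png

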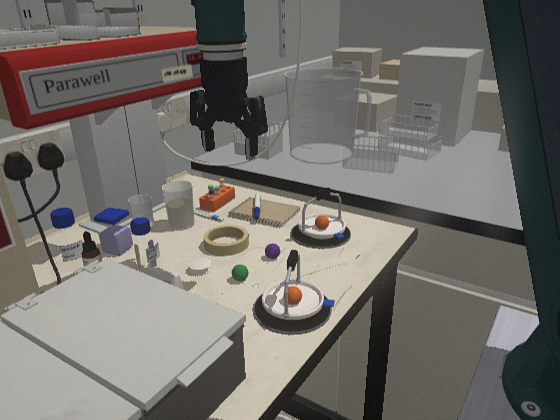

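View pics/side0.png

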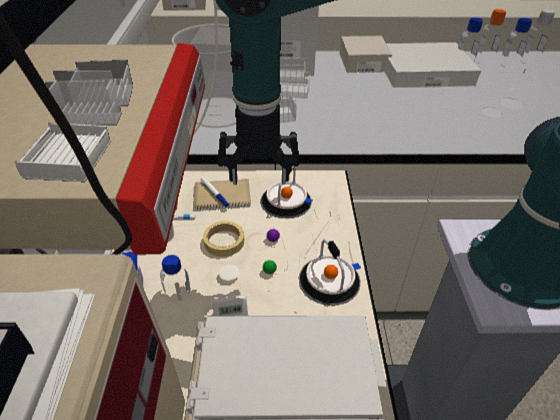

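The scene shows two dishes: the near one (side px ~(331,272)) and the far one (side px ~(287,193)). Both have their tabs towards the robot, and the green and purple balls are decoys. Next I'll measure the tabs and grips.

```bash
cat >h.py <<'E'
from workcell import *
import cv2,numpy as np
def cam(c):
    p=camera_params(c)
    K=np.array(p["mtx"])
    if c!="wrist": return K,np.array(p["R"]),np.array(p["t"])
    s=ctrl.state();from scipy.spatial.transform import Rotation as Ro
    T=np.eye(4);T[:3,:3]=Ro.from_euler("xyz",s["ee_rot"]).as_matrix();T[:3,3]=s["ee_pos"]
    M=np.linalg.inv(T@np.array(p["tool_from_camera"]));return K,M[:3,:3],M[:3,3]
def plane(C,uv,z):
    K,R,t=C;d=R.T@np.linalg.solve(K,[uv[0],uv[1],1]);o=-R.T@t
    return o+d*(z-o[2])/d[2]
def proj(C,X):
    K,R,t=C;q=K@(R@np.array(X)+t);return q[:2]/q[2]
def blobs(im,lo,hi,amin=15):
    m=cv2.inRange(cv2.cvtColor(im,cv2.COLOR_RGB2HSV),np.array(lo),np.array(hi))
    n,l,st,ce=cv2.connectedComponentsWithStats(m)
    return [(ce[i],st[i][4]) for i in range(1,n) if st[i][4]>=amin]
BLUE=((100,120,60),(130,255,255));BLACK=((0,0,0),(179,255,45));ORANGE=((5,150,100),(16,255,255));YEL=((22,140,100),(35,255,255))
def report(c):
    C=cam(c);im=read_camera(c)
    for n,r,z in [("tab",BLUE,.021),("ball",ORANGE,.028),("stripe",YEL,.004)]:
        for ce,a in blobs(im,*r):
            X=plane(C,ce,z)
            if .3<X[0]<.8 and abs(X[1])<.4: print(c,n,ce.round(),a,X.round(4))
    return C,im
E
python3 - <<'E'
from h import *
for c in ["scene","side"]:
    C,im=report(c)
E
```

```text
scene tab [256. 211.] 42 [ 0.7065 -0.2171  0.021 ]
scene tab [214. 217.] 18 [ 0.7737 -0.1409  0.021 ]
scene tab [339. 235.] 35 [ 0.483  -0.2087  0.021 ]
scene tab [328. 302.] 63 [0.391  0.0165 0.021 ]
scene ball [322. 222.] 132 [ 0.5383 -0.2336  0.028 ]
scene ball [294. 295.] 200 [0.4466 0.0369 0.028 ]
side tab [222. 199.] 60 [ 0.7062 -0.2125  0.021 ]
side tab [308. 200.] 32 [ 0.4826 -0.208   0.021 ]
side tab [186. 216.] 24 [ 0.7897 -0.1471  0.021 ]
side tab [356. 266.] 35 [0.3896 0.0162 0.021 ]
side ball [286. 192.] 100 [ 0.5386 -0.2329  0.028 ]
side ball [330. 271.] 150 [0.4486 0.0383 0.028 ]
```

Call:
arm_command --increments '[{"dx":0.22,"dy":-0.77},{"dx":0.22,"dy":-0.77},{"dx":0.22,"dy":-0.77},{"dx":0.22,"dy":-0.77},{"dx":0.22,"dy":-0.77},{"dx":0.22,"dy":-0.77},{"dx":0.22,"dy":-0.77},{"dx":0.22,"dy":-0.77}]' --grip 1

```text
validation failed for argument at $.in...
```

```bash
python3 - <<'E'
from h import *
C,im=report("wrist")
cv2.imwrite("pics/w1.png",im[:,:,::-1])
s=ctrl.state();print(s["ee_pos"],s["ee_rot"],s["contact_force"])
print(proj(C,[.447,.044,.098]))
for c in ["wrist"]:
    for t in ["dish_1_grip","dish_1_tab","dish_1"]: print(t,[(np.round(d["at"],4).tolist(),round(d["p"],2)) for d in search_frame(c,t)][:3])
E
```

```text
wrist tab [ 66. 158.] 222 [0.3864 0.0181 0.021 ]
wrist tab [444. 306.] 23 [ 0.7916 -0.1525  0.021 ]
wrist tab [366. 351.] 357 [ 0.7062 -0.2144  0.021 ]
wrist tab [177. 346.] 177 [ 0.4807 -0.2071  0.021 ]
wrist ball [117. 140.] 590 [0.4436 0.0366 0.028 ]
wrist ball [221. 368.] 218 [ 0.5325 -0.2339  0.028 ]
wrist stripe [155. 187.] 99 [ 0.4669 -0.0167  0.004 ]
[5.99982662e-01 1.93158944e-06 2.29081584e-01] [-3.14151025e+00 -4.83178446e-06  1.57082173e+00] [-0.57741854  0.52483234  0.59085177]
[ 81.14217662 139.95100861]
dish_1_grip [([0.4567, 0.0476, 0.0181], 0.67)]
dish_1_tab [([0.4516, 0.0412, 0.0228], 0.92)]
dish_1 [([0.4484, 0.0466, 0.0187], 0.69), ([0.5267, -0.2119, 0.0151], 0.55), ([0.4894, 0.0634, 0.005], 0.19)]
```

View pics/w1.png

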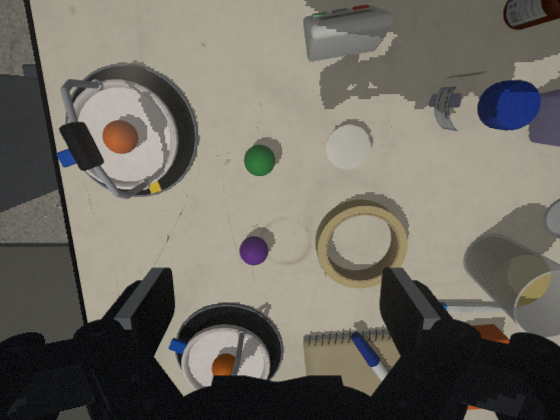

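The wrist view shows the near dish's grip at px (81,146) with its bail across it, and its yellow stripe at (155,187). The far dish is partly hidden by the fingers. I'll move above the near dish.

Call:
arm_command --increments '[{"dx":0.18,"dy":-0.77,"dz":0.1,"wx":0,"wy":0,"wz":0},{"dx":0.18,"dy":-0.77,"dz":0.1,"wx":0,"wy":0,"wz":0},{"dx":0.19,"dy":-0.77,"dz":0.1,"wx":0,"wy":0,"wz":0},{"dx":0.19,"dy":-0.77,"dz":0.1,"wx":0,"wy":0,"wz":0},{"dx":0.19,"dy":-0.77,"dz":0.1,"wx":0,"wy":0,"wz":0},{"dx":0.19,"dy":-0.77,"dz":0.1,"wx":0,"wy":0,"wz":0},{"dx":0.18,"dy":-0.78,"dz":0.1,"wx":0,"wy":0,"wz":0},{"dx":0.18,"dy":-0.78,"dz":0.1,"wx":0,"wy":0,"wz":0}]' --grip 1

```text
time_s: 1.87
ee_pos: [0.4446, 0.0372, 0.2091]
ee_rot: [3.141, -0.0, 1.571]
contact_force: [0.2, -0.2, -0.7]
finger_gap: 0.0855
grip_force: 0.0
```

Call:
arm_command --increments '[{"dx":0,"dy":0,"dz":0,"wx":0,"wy":0,"wz":-0.8},{"dx":0,"dy":0,"dz":0,"wx":0,"wy":0,"wz":-0.8},{"dx":0,"dy":0,"dz":0,"wx":0,"wy":0,"wz":-0.8},{"dx":0,"dy":0,"dz":0,"wx":0,"wy":0,"wz":-0.8},{"dx":0,"dy":0,"dz":0,"wx":0,"wy":0,"wz":-0.8},{"dx":0,"dy":0,"dz":0,"wx":0,"wy":0,"wz":-0.8},{"dx":0,"dy":0,"dz":0,"wx":0,"wy":0,"wz":0},{"dx":0,"dy":0,"dz":0,"wx":0,"wy":0,"wz":0}]'

```text
time_s: 2.53
ee_pos: [0.4456, 0.037, 0.2092]
ee_rot: [3.141, 0.0, 1.904]
contact_force: [-0.3, -0.0, -0.1]
finger_gap: 0.0854
grip_force: 0.0
```

```bash
python3 - <<'E'
from h import *
C,im=report("wrist")
s=ctrl.state();print(s["time_s"],s["ee_pos"],s["ee_rot"],s["contact_force"],s["joint_positions"])
im=im.copy()
for z in (.087,.109):
    u=proj(C,[.4455,.037,z]);print(u);cv2.circle(im,tuple(int(v) for v in u),3,(255,0,0),-1)
cv2.imwrite("pics/w2.png",im[:,:,::-1])
E
```

```text
wrist tab [217. 179.] 281 [0.3898 0.0184 0.021 ]
wrist tab [488. 414.] 103 [ 0.7806 -0.1536  0.021 ]
wrist ball [271. 178.] 221 [0.4389 0.0379 0.028 ]
wrist ball [292. 178.] 160 [0.4577 0.0446 0.028 ]
2.5833 [0.44551502 0.03699471 0.20916212] [3.14151772e+00 4.31790033e-05 1.90418228e+00] [ 0.25799779 -0.1588827  -0.04419324] [-7.18822020e-02  1.59148606e-01  1.85052973e+00 -1.12000126e-05
  1.13182843e+00 -4.05263394e-01]
[277.42796351 197.58877893]
[277.48251298 205.55343881]
```

View pics/w2.png

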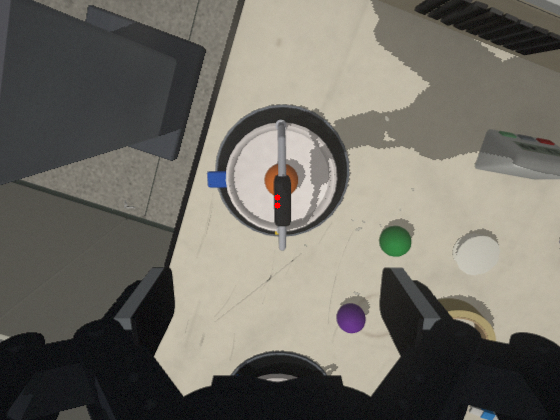

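The grip block is centred at about (283,201) and aligned with the jaws. The red prediction dots sit about 5 px to its left.

```bash
python3 - <<'E'
from h import *
C=cam("wrist")
g=plane(C,(283,201),.098);print(g,g-plane(C,(277.45,201.5),.098))
E
```

```text
[0.44932947 0.03872043 0.098     ] [0.00385984 0.00175405 0.        ]
```

Call:
arm_command --increments '[{"dx":0,"dy":0.12,"dz":0.2,"wx":0,"wy":0,"wz":0},{"dx":0,"dy":0,"dz":0.5,"wx":0,"wy":0,"wz":0},{"dx":0,"dy":0,"dz":0.5,"wx":0,"wy":0,"wz":0},{"dx":0,"dy":0,"dz":0.5,"wx":0,"wy":0,"wz":0},{"dx":0,"dy":0,"dz":0.5,"wx":0,"wy":0,"wz":0},{"dx":0,"dy":0,"dz":0.3,"wx":0,"wy":0,"wz":0},{"dx":0,"dy":0,"dz":0,"wx":0,"wy":0,"wz":0},{"dx":0,"dy":0,"dz":0,"wx":0,"wy":0,"wz":0}]'

```text
time_s: 3.25
ee_pos: [0.4481, 0.038, 0.1463]
ee_rot: [-3.141, -0.0, 1.906]
contact_force: [0.2, -0.0, -0.0]
finger_gap: 0.0853
grip_force: 0.0
```

```bash
python3 - <<'E'
from h import *
C,im=report("wrist")
s=ctrl.state();print(s["ee_pos"],s["contact_force"])
im=im.copy();p=s["ee_pos"]
for z in (.087,.109):
    u=proj(C,[p[0],p[1],z]);print(u);cv2.circle(im,tuple(int(v) for v in u),2,(255,0,0),-1)
cv2.imwrite("pics/w3.png",im[:,:,::-1])
E
```

```text
wrist tab [200. 196.] 400 [0.3897 0.018  0.021 ]
wrist ball [266. 195.] 320 [0.4387 0.0379 0.028 ]
wrist ball [291. 195.] 292 [0.4572 0.0445 0.028 ]
[0.44857944 0.03798198 0.14676073] [ 0.37121308  0.5879108  -0.31547978]
[278.42720554 224.85754984]
[278.55930337 238.13692612]
```

View pics/w3.png

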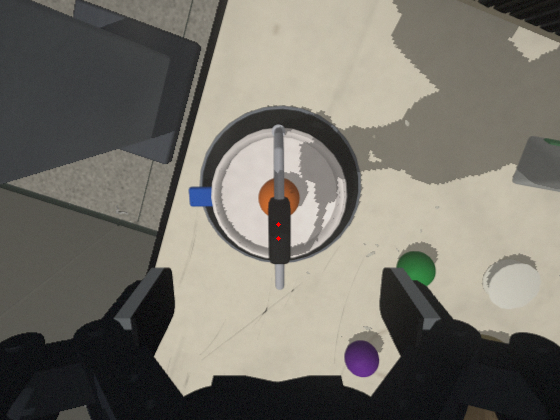

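The grip block at (279,231) now matches the prediction (278,231) and is aligned. I'll descend and close.

Call:
arm_command --increments '[{"dx":0,"dy":0,"dz":0.3,"wx":0,"wy":0,"wz":0},{"dx":0,"dy":0,"dz":0.5,"wx":0,"wy":0,"wz":0},{"dx":0,"dy":0,"dz":0.5,"wx":0,"wy":0,"wz":0},{"dx":0,"dy":0,"dz":0.4,"wx":0,"wy":0,"wz":0},{"dx":0,"dy":0,"dz":0.13,"wx":0,"wy":0,"wz":0},{"dx":0,"dy":0,"dz":0,"wx":0,"wy":0,"wz":0},{"dx":0,"dy":0,"dz":0,"wx":0,"wy":0,"wz":0},{"dx":0,"dy":0,"dz":0,"wx":0,"wy":0,"wz":0}]'

```text
time_s: 3.97
ee_pos: [0.4489, 0.0379, 0.1014]
ee_rot: [3.14, 0.0, 1.906]
contact_force: [-0.2, 0.2, 0.3]
finger_gap: 0.0854
grip_force: 0.0
```

Call:
arm_command --increments '[{"dx":0,"dy":0,"dz":0,"wx":0,"wy":0,"wz":0},{"dx":0,"dy":0,"dz":0,"wx":0,"wy":0,"wz":0},{"dx":0,"dy":0,"dz":0,"wx":0,"wy":0,"wz":0},{"dx":0,"dy":0,"dz":0,"wx":0,"wy":0,"wz":0},{"dx":0,"dy":0,"dz":0,"wx":0,"wy":0,"wz":0},{"dx":0,"dy":0,"dz":0,"wx":0,"wy":0,"wz":0},{"dx":0,"dy":0,"dz":0,"wx":0,"wy":0,"wz":0},{"dx":0,"dy":0,"dz":0,"wx":0,"wy":0,"wz":0}]' --grip 0 --squeeze 50

```text
time_s: 4.63
ee_pos: [0.4487, 0.038, 0.101]
ee_rot: [3.141, 0.0, 1.906]
contact_force: [0.4, 0.8, 0.9]
finger_gap: 0.0102
grip_force: 49.0
```

Call:
arm_command --increments '[{"dx":0,"dy":0,"dz":0,"wx":0,"wy":0,"wz":0},{"dx":0,"dy":0,"dz":0,"wx":0,"wy":0,"wz":0},{"dx":0,"dy":0,"dz":0,"wx":0,"wy":0,"wz":0},{"dx":0,"dy":0,"dz":0,"wx":0,"wy":0,"wz":0},{"dx":0,"dy":0,"dz":0,"wx":0,"wy":0,"wz":0},{"dx":0,"dy":0,"dz":0,"wx":0,"wy":0,"wz":0},{"dx":0,"dy":0,"dz":0,"wx":0,"wy":0,"wz":0},{"dx":0,"dy":0,"dz":0,"wx":0,"wy":0,"wz":0}]'

```text
time_s: 5.3
ee_pos: [0.4486, 0.038, 0.101]
ee_rot: [3.141, 0.0, 1.906]
contact_force: [1.5, -0.7, 3.4]
finger_gap: 0.0097
grip_force: 49.3
```

```bash
cat >wt.py <<'E'
from h import *
F=[]
for i in range(12): read_camera("side");s=ctrl.state();F.append(s["contact_force"])
F=np.array(F);print(s["time_s"],s["ee_pos"],s["ee_rot"],s["finger_gap"],s["grip_force"],F.mean(0),F.std(0),s["torque"])
E
python3 wt.py
```

```text
5.9 [0.44863899 0.03797544 0.10100317] [3.14106798e+00 1.89460409e-04 1.90589149e+00] 0.010089297647441273 49.45944428443909 [1.98709925 0.53971057 4.89004308] [0.54907292 0.44155817 0.56744853] [ 0.11131707 -0.36315242 -0.05529879]
```

Gripped. I'll lift gently by about 15 mm and weigh it.

Call:
arm_command --increments '[{"dx":0,"dy":0,"dz":-0.02,"wx":0,"wy":0,"wz":0},{"dx":0,"dy":0,"dz":-0.05,"wx":0,"wy":0,"wz":0},{"dx":0,"dy":0,"dz":-0.1,"wx":0,"wy":0,"wz":0},{"dx":0,"dy":0,"dz":-0.13,"wx":0,"wy":0,"wz":0},{"dx":0,"dy":0,"dz":-0.13,"wx":0,"wy":0,"wz":0},{"dx":0,"dy":0,"dz":-0.1,"wx":0,"wy":0,"wz":0},{"dx":0,"dy":0,"dz":-0.05,"wx":0,"wy":0,"wz":0},{"dx":0,"dy":0,"dz":-0.02,"wx":0,"wy":0,"wz":0}]'

```text
time_s: 6.57
ee_pos: [0.4484, 0.038, 0.1162]
ee_rot: [3.141, 0.0, 1.906]
contact_force: [0.2, 0.4, -1.9]
finger_gap: 0.0101
grip_force: 48.8
```

```bash
python3 wt.py; python3 - <<'E'
from h import *
C,im=report("side");cv2.imwrite("pics/s2.png",cv2.resize(im[150:330,220:440],None,fx=3,fy=3)[:,:,::-1])
E
```

```text
7.1667 [0.44827282 0.03798071 0.11579891] [-3.14142270e+00 -5.78420356e-05  1.90594605e+00] 0.010006511032872851 48.764081597328186 [ 0.07248602 -0.06912522 -1.6651005 ] [0.27169198 0.33553951 0.439177  ] [-0.01137477 -0.04193695 -0.0185589 ]
side tab [222. 200.] 60 [ 0.706  -0.2115  0.021 ]
side tab [308. 200.] 32 [ 0.4826 -0.208   0.021 ]
side tab [186. 216.] 24 [ 0.7891 -0.1471  0.021 ]
side tab [357. 262.] 33 [0.3857 0.0037 0.021 ]
side ball [286. 192.] 101 [ 0.5387 -0.233   0.028 ]
side ball [331. 267.] 152 [0.4453 0.0248 0.028 ]
```

View pics/s2.png

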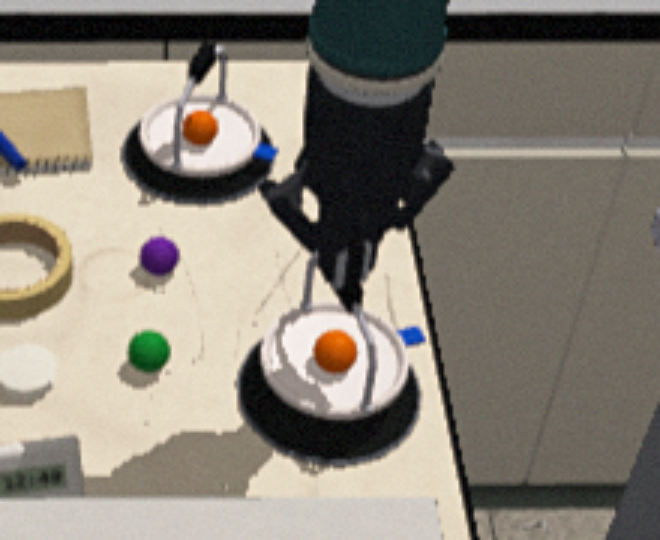

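The force is −1.67 N, so about 0.17 kg: this is the light dish. The picture shows it lifted level with its ball centred (crop ~(335,352)). I'll set it back down.

Call:
arm_command --increments '[{"dx":0,"dy":0,"dz":0.03,"wx":0,"wy":0,"wz":0},{"dx":0,"dy":0,"dz":0.07,"wx":0,"wy":0,"wz":0},{"dx":0,"dy":0,"dz":0.12,"wx":0,"wy":0,"wz":0},{"dx":0,"dy":0,"dz":0.13,"wx":0,"wy":0,"wz":0},{"dx":0,"dy":0,"dz":0.1,"wx":0,"wy":0,"wz":0},{"dx":0,"dy":0,"dz":0.06,"wx":0,"wy":0,"wz":0},{"dx":0,"dy":0,"dz":0.04,"wx":0,"wy":0,"wz":0},{"dx":0,"dy":0,"dz":0.03,"wx":0,"wy":0,"wz":0}]'

```text
time_s: 7.88
ee_pos: [0.4482, 0.038, 0.1011]
ee_rot: [-3.141, -0.0, 1.906]
contact_force: [-0.5, 0.1, -1.8]
finger_gap: 0.0099
grip_force: 48.8
```

Call:
arm_command --increments '[{"dx":0,"dy":0,"dz":0.02,"wx":0,"wy":0,"wz":0},{"dx":0,"dy":0,"dz":0,"wx":0,"wy":0,"wz":0},{"dx":0,"dy":0,"dz":0,"wx":0,"wy":0,"wz":0},{"dx":0,"dy":0,"dz":0,"wx":0,"wy":0,"wz":0},{"dx":0,"dy":0,"dz":0,"wx":0,"wy":0,"wz":0},{"dx":0,"dy":0,"dz":0,"wx":0,"wy":0,"wz":0},{"dx":0,"dy":0,"dz":0,"wx":0,"wy":0,"wz":0},{"dx":0,"dy":0,"dz":0,"wx":0,"wy":0,"wz":0}]'

```text
time_s: 8.55
ee_pos: [0.4485, 0.038, 0.1009]
ee_rot: [3.141, 0.0, 1.906]
contact_force: [-0.6, 0.8, -0.3]
finger_gap: 0.0101
grip_force: 49.0
```

Call:
arm_command --increments '[{"dx":0,"dy":0,"dz":0.02,"wx":0,"wy":0,"wz":0},{"dx":0,"dy":0,"dz":0,"wx":0,"wy":0,"wz":0},{"dx":0,"dy":0,"dz":0,"wx":0,"wy":0,"wz":0},{"dx":0,"dy":0,"dz":0,"wx":0,"wy":0,"wz":0},{"dx":0,"dy":0,"dz":0,"wx":0,"wy":0,"wz":0},{"dx":0,"dy":0,"dz":0,"wx":0,"wy":0,"wz":0},{"dx":0,"dy":0,"dz":0,"wx":0,"wy":0,"wz":0},{"dx":0,"dy":0,"dz":0,"wx":0,"wy":0,"wz":0}]'

```text
time_s: 9.22
ee_pos: [0.4489, 0.0381, 0.1008]
ee_rot: [3.14, 0.0, 1.906]
contact_force: [-0.2, 1.6, 5.1]
finger_gap: 0.0099
grip_force: 49.6
```

Call:
arm_command --increments '[{"dx":0,"dy":0,"dz":0,"wx":0,"wy":0,"wz":0},{"dx":0,"dy":0,"dz":0,"wx":0,"wy":0,"wz":0},{"dx":0,"dy":0,"dz":0,"wx":0,"wy":0,"wz":0},{"dx":0,"dy":0,"dz":0,"wx":0,"wy":0,"wz":0},{"dx":0,"dy":0,"dz":0,"wx":0,"wy":0,"wz":0},{"dx":0,"dy":0,"dz":0,"wx":0,"wy":0,"wz":0},{"dx":0,"dy":0,"dz":0,"wx":0,"wy":0,"wz":0},{"dx":0,"dy":0,"dz":0,"wx":0,"wy":0,"wz":0}]' --grip 1

```text
time_s: 9.88
ee_pos: [0.4483, 0.038, 0.1003]
ee_rot: [-3.141, -0.0, 1.906]
contact_force: [-0.5, 0.4, -0.3]
finger_gap: 0.0851
grip_force: 0.0
```

Call:
arm_command --increments '[{"dx":0,"dy":0,"dz":0,"wx":0,"wy":0,"wz":0},{"dx":0,"dy":0,"dz":-0.3,"wx":0,"wy":0,"wz":0},{"dx":0,"dy":0,"dz":-0.6,"wx":0,"wy":0,"wz":0},{"dx":0,"dy":0,"dz":-0.9,"wx":0,"wy":0,"wz":0},{"dx":0,"dy":0,"dz":-0.9,"wx":0,"wy":0,"wz":0},{"dx":0,"dy":0,"dz":-0.9,"wx":0,"wy":0,"wz":0},{"dx":0,"dy":0,"dz":-0.5,"wx":0,"wy":0,"wz":0},{"dx":0,"dy":0,"dz":-0.2,"wx":0,"wy":0,"wz":0}]'

```text
time_s: 10.55
ee_pos: [0.4497, 0.0379, 0.2105]
ee_rot: [3.138, 0.002, 1.906]
contact_force: [0.8, 1.3, 0.5]
finger_gap: 0.0855
grip_force: 0.0
```

```bash
python3 - <<'E'
from h import *
report("wrist")
E
```

```text
wrist tab [211. 178.] 272 [0.3891 0.0183 0.021 ]
wrist tab [482. 413.] 93 [ 0.7814 -0.1542  0.021 ]
wrist ball [265. 177.] 185 [0.4378 0.0376 0.028 ]
wrist ball [286. 177.] 189 [0.4568 0.0439 0.028 ]
```

Call:
arm_command --increments '[{"dx":0,"dy":0,"dz":0,"wx":0,"wy":0,"wz":1},{"dx":0,"dy":0,"dz":0,"wx":0,"wy":0,"wz":1},{"dx":0,"dy":0,"dz":0,"wx":0,"wy":0,"wz":1},{"dx":0,"dy":0,"dz":0,"wx":0,"wy":0,"wz":1},{"dx":0,"dy":0,"dz":0,"wx":0,"wy":0,"wz":1},{"dx":0,"dy":0,"dz":0,"wx":0,"wy":0,"wz":1},{"dx":0,"dy":0,"dz":0,"wx":0,"wy":0,"wz":1},{"dx":0,"dy":0,"dz":0,"wx":0,"wy":0,"wz":1}]'

```text
time_s: 11.27
ee_pos: [0.4475, 0.038, 0.2068]
ee_rot: [-3.139, 0.0, 1.344]
contact_force: [0.3, 0.2, 0.8]
finger_gap: 0.085
grip_force: 0.0
```

Call:
arm_command --increments '[{"dx":0,"dy":0,"dz":0,"wx":0,"wy":0,"wz":0.8},{"dx":0,"dy":0,"dz":0,"wx":0,"wy":0,"wz":0.8},{"dx":0,"dy":0,"dz":0,"wx":0,"wy":0,"wz":0.8},{"dx":0,"dy":0,"dz":0,"wx":0,"wy":0,"wz":0.8},{"dx":-0.69,"dy":0.65,"dz":0,"wx":0,"wy":0,"wz":0},{"dx":-0.69,"dy":0.65,"dz":0,"wx":0,"wy":0,"wz":0},{"dx":-0.69,"dy":0.65,"dz":0,"wx":0,"wy":0,"wz":0},{"dx":-0.69,"dy":0.65,"dz":0,"wx":0,"wy":0,"wz":0}]'

```text
time_s: 11.93
ee_pos: [0.4765, -0.053, 0.2069]
ee_rot: [-3.14, 0.0, 1.125]
contact_force: [0.7, -0.3, -0.6]
finger_gap: 0.0856
grip_force: 0.0
```

Call:
arm_command --increments '[{"dx":-0.69,"dy":0.65,"dz":0,"wx":0,"wy":0,"wz":0},{"dx":-0.69,"dy":0.65,"dz":0,"wx":0,"wy":0,"wz":0},{"dx":-0.69,"dy":0.65,"dz":0,"wx":0,"wy":0,"wz":0},{"dx":-0.69,"dy":0.65,"dz":0,"wx":0,"wy":0,"wz":0},{"dx":-0.69,"dy":0.65,"dz":0,"wx":0,"wy":0,"wz":0},{"dx":-0.69,"dy":0.65,"dz":0,"wx":0,"wy":0,"wz":0},{"dx":-0.69,"dy":0.65,"dz":0,"wx":0,"wy":0,"wz":0},{"dx":-0.69,"dy":0.65,"dz":0,"wx":0,"wy":0,"wz":0}]'

```text
time_s: 12.6
ee_pos: [0.5342, -0.2337, 0.2065]
ee_rot: [-3.139, -0.0, 1.124]
contact_force: [-0.4, -0.2, 0.0]
finger_gap: 0.0855
grip_force: 0.0
```

```bash
python3 - <<'E'
from h import *
read_camera("wrist");read_camera("wrist")
C,im=report("wrist")
s=ctrl.state();print(s["time_s"],s["ee_pos"],s["ee_rot"],s["contact_force"],s["joint_positions"])
im=im.copy();p=s["ee_pos"]
for z in (.087,.109):
    u=proj(C,[p[0],p[1],z]);print(u);cv2.circle(im,tuple(int(v) for v in u),2,(255,0,0),-1)
cv2.imwrite("pics/w4.png",im[:,:,::-1])
E
```

```text
wrist tab [439.  75.] 853 [ 0.7052 -0.2131  0.021 ]
wrist tab [211. 175.] 270 [ 0.4804 -0.2048  0.021 ]
wrist ball [265. 173.] 161 [ 0.5286 -0.2246  0.028 ]
wrist ball [287. 173.] 196 [ 0.5468 -0.233   0.028 ]
12.75 [ 0.53455729 -0.23421766  0.20654661] [-3.14002998e+00  5.17874064e-06  1.12192432e+00] [-0.07150104 -0.09373409  0.20545501] [-5.31204327e-01  3.57272029e-01  1.57301058e+00 -1.42718991e-04
  1.21286700e+00 -8.22822142e-02]
[275.05690686 196.11596806]
[274.91762701 204.08552052]
```

View pics/w4.png

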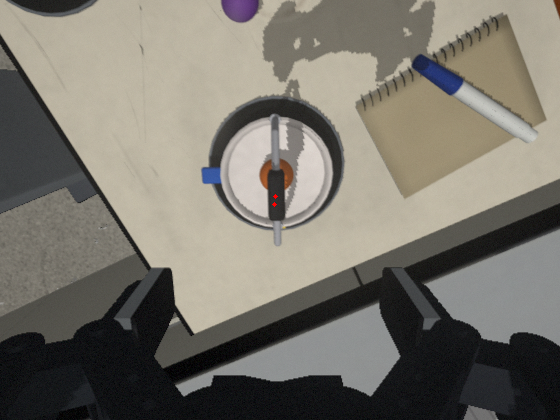

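The far dish's grip is at (276,196) against a prediction of (275,200), and it is aligned. I'll descend with a small correction.

Call:
arm_command --increments '[{"dx":0.06,"dy":0.04,"dz":0.3,"wx":0,"wy":0,"wz":0},{"dx":0,"dy":0,"dz":0.7,"wx":0,"wy":0,"wz":0},{"dx":0,"dy":0,"dz":0.8,"wx":0,"wy":0,"wz":0},{"dx":0,"dy":0,"dz":0.8,"wx":0,"wy":0,"wz":0},{"dx":0,"dy":0,"dz":0.7,"wx":0,"wy":0,"wz":0},{"dx":0,"dy":0,"dz":0.5,"wx":0,"wy":0,"wz":0},{"dx":0,"dy":0,"dz":0.3,"wx":0,"wy":0,"wz":0},{"dx":0,"dy":0,"dz":0.12,"wx":0,"wy":0,"wz":0}]'

```text
time_s: 13.42
ee_pos: [0.5348, -0.2303, 0.1005]
ee_rot: [-3.138, -0.0, 1.125]
contact_force: [0.3, 0.5, -0.3]
finger_gap: 0.0852
grip_force: 0.0
```

Call:
arm_command --increments '[{"dx":0,"dy":0,"dz":0,"wx":0,"wy":0,"wz":0},{"dx":0,"dy":0,"dz":0,"wx":0,"wy":0,"wz":0},{"dx":0,"dy":0,"dz":0,"wx":0,"wy":0,"wz":0},{"dx":0,"dy":0,"dz":0,"wx":0,"wy":0,"wz":0},{"dx":0,"dy":0,"dz":0,"wx":0,"wy":0,"wz":0},{"dx":0,"dy":0,"dz":0,"wx":0,"wy":0,"wz":0},{"dx":0,"dy":0,"dz":0,"wx":0,"wy":0,"wz":0},{"dx":0,"dy":0,"dz":0,"wx":0,"wy":0,"wz":0}]' --grip 0 --squeeze 60

```text
time_s: 14.08
ee_pos: [0.5369, -0.2327, 0.1029]
ee_rot: [3.14, 0.0, 1.124]
contact_force: [0.6, -1.7, 3.4]
finger_gap: 0.0095
grip_force: 58.7
```

Call:
arm_command --increments '[{"dx":0,"dy":0,"dz":0,"wx":0,"wy":0,"wz":0},{"dx":0,"dy":0,"dz":-0.02,"wx":0,"wy":0,"wz":0},{"dx":0,"dy":0,"dz":-0.05,"wx":0,"wy":0,"wz":0},{"dx":0,"dy":0,"dz":-0.1,"wx":0,"wy":0,"wz":0},{"dx":0,"dy":0,"dz":-0.13,"wx":0,"wy":0,"wz":0},{"dx":0,"dy":0,"dz":-0.16,"wx":0,"wy":0,"wz":0},{"dx":0,"dy":0,"dz":-0.1,"wx":0,"wy":0,"wz":0},{"dx":0,"dy":0,"dz":-0.04,"wx":0,"wy":0,"wz":0}]'

```text
time_s: 14.75
ee_pos: [0.5364, -0.2321, 0.1178]
ee_rot: [3.141, 0.0, 1.124]
contact_force: [0.2, -0.7, -3.7]
finger_gap: 0.0091
grip_force: 58.5
```

```bash
python3 wt.py
```

```text
15.35 [ 0.53624026 -0.23200009  0.11724992] [-3.14136157e+00  9.20195362e-06  1.12400140e+00] 0.00921234223808643 58.54794681072235 [-0.04360799 -0.27379199 -3.64690728] [0.37337576 0.57146828 0.54790373] [-0.05734464  0.02878802  0.03550529]
```

3.65 N, about 0.37 kg, so this is the heavy dish. I'll lift it straight up another ~85 mm.

Call:
arm_command --increments '[{"dx":0,"dy":0,"dz":-0.05,"wx":0,"wy":0,"wz":0},{"dx":0,"dy":0,"dz":-0.1,"wx":0,"wy":0,"wz":0},{"dx":0,"dy":0,"dz":-0.2,"wx":0,"wy":0,"wz":0},{"dx":0,"dy":0,"dz":-0.25,"wx":0,"wy":0,"wz":0},{"dx":0,"dy":0,"dz":-0.28,"wx":0,"wy":0,"wz":0},{"dx":0,"dy":0,"dz":-0.28,"wx":0,"wy":0,"wz":0},{"dx":0,"dy":0,"dz":-0.28,"wx":0,"wy":0,"wz":0},{"dx":0,"dy":0,"dz":-0.28,"wx":0,"wy":0,"wz":0}]'

```text
time_s: 16.02
ee_pos: [0.5364, -0.2321, 0.1614]
ee_rot: [3.141, 0.0, 1.124]
contact_force: [-0.5, -0.4, -3.6]
finger_gap: 0.0091
grip_force: 58.6
```

Call:
arm_command --increments '[{"dx":0,"dy":0,"dz":-0.28,"wx":0,"wy":0,"wz":0},{"dx":0,"dy":0,"dz":-0.28,"wx":0,"wy":0,"wz":0},{"dx":0,"dy":0,"dz":-0.28,"wx":0,"wy":0,"wz":0},{"dx":0,"dy":0,"dz":-0.28,"wx":0,"wy":0,"wz":0},{"dx":0,"dy":0,"dz":-0.26,"wx":0,"wy":0,"wz":0},{"dx":0,"dy":0,"dz":-0.18,"wx":0,"wy":0,"wz":0},{"dx":0,"dy":0,"dz":-0.09,"wx":0,"wy":0,"wz":0},{"dx":0,"dy":0,"dz":-0.04,"wx":0,"wy":0,"wz":0}]'

```text
time_s: 16.68
ee_pos: [0.5364, -0.2322, 0.203]
ee_rot: [3.141, 0.0, 1.124]
contact_force: [-0.1, -0.9, -4.4]
finger_gap: 0.0095
grip_force: 58.6
```

```bash
python3 - <<'E'
from h import *
s=ctrl.state();print(s["time_s"],s["ee_pos"],s["ee_rot"],s["joint_positions"])
for c in ("side","scene","wrist"):
    C,im=report(c)
    for r in [((18,90,80),(36,255,255))]:
        for ce,a in blobs(im,*r,amin=4): print(c,"yel",ce,a,plane(C,ce,.004).round(4))
    print([(np.round(d["at"],4).tolist(),round(d["p"],2)) for d in search_frame(c,"pad_1")])
    cv2.imwrite(f"pics/l_{c}.png",im[:,:,::-1])
E
```

```text
16.6833 [ 0.53643239 -0.23215292  0.20304654] [3.14106469e+00 1.00541497e-04 1.12396000e+00] [-5.26548297e-01  3.60852692e-01  1.57690232e+00 -6.23445101e-05
  1.20330335e+00 -7.96896160e-02]
side tab [310. 169.] 26 [ 0.4678 -0.3418  0.021 ]
side tab [222. 199.] 60 [ 0.7059 -0.2119  0.021 ]
side tab [186. 216.] 23 [ 0.7894 -0.1472  0.021 ]
side tab [356. 266.] 34 [0.3893 0.0168 0.021 ]
side ball [287. 161.] 113 [ 0.5322 -0.3734  0.028 ]
side ball [331. 271.] 149 [0.4483 0.0382 0.028 ]
side stripe [292. 190.] 42 [ 0.5221 -0.272   0.004 ]
side yel [206.66666667 189.66666667] 12 [ 0.7537 -0.2729  0.004 ]
side yel [291.84444444 189.64444444] 45 [ 0.5217 -0.2725  0.004 ]
side yel [195.2 191. ] 5 [ 0.7841 -0.2673  0.004 ]
side yel [222.4 193.4] 5 [ 0.7096 -0.2569  0.004 ]
side yel [211.   196.75] 4 [ 0.7389 -0.243   0.004 ]
side yel [216.80952381 201.52380952] 21 [ 0.7216 -0.2234  0.004 ]
side yel [195.33333333 204.83333333] 6 [ 0.7765 -0.2103  0.004 ]
side yel [223.74585635 242.03314917] 543 [ 0.6916 -0.0748  0.004 ]
side yel [229.4 227.4] 5 [ 0.6815 -0.1251  0.004 ]
[([0.4633, 0.0798, 0.0047], 0.89), ([0.5453, -0.2192, 0.0098], 0.81)]
scene tab [256. 212.] 51 [ 0.7054 -0.2151  0.021 ]
scene tab [214. 217.] 19 [ 0.7733 -0.1408  0.021 ]
scene tab [328. 302.] 62 [0.3911 0.0167 0.021 ]
scene ball [294. 295.] 201 [0.4467 0.0366 0.028 ]
scene stripe [335. 226.] 42 [ 0.5223 -0.2717  0.004 ]
scene yel [221.09090909 179.90909091] 22 [ 0.9415 -0.3681  0.004 ]
scene yel [335.63636364 226.29090909] 55 [ 0.5221 -0.2725  0.004 ]
[([0.5368, -0.2209, 0.005], 0.96), ([0.4251, 0.0814, 0.0074], 0.66)]
wrist tab [442.  80.] 912 [ 0.7051 -0.2132  0.021 ]
wrist tab [185. 212.] 539 [ 0.4415 -0.2208  0.021 ]
wrist ball [292. 212.] 487 [ 0.5358 -0.2638  0.028 ]
wrist ball [262. 212.] 408 [ 0.5104 -0.2517  0.028 ]
[([0.5629, -0.1855, -0.0001], 0.94), ([0.4276, -0.0153, 0.0062], 0.64)]
```

View pics/l_wrist.png

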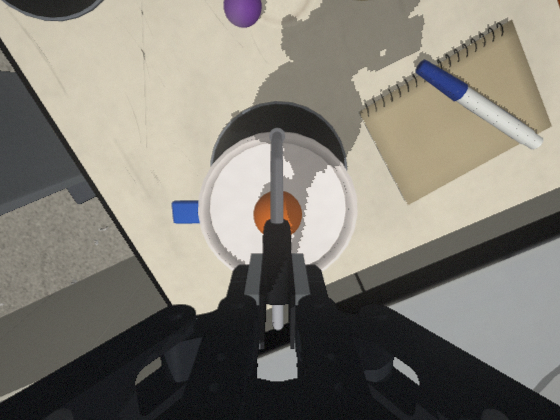

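The heavy dish is up and level, with the ball in the middle at (278,212). Next I'll get the stripe direction from the stripe's axis and the pad's outline.

```bash
python3 - <<'E'
from h import *
from scipy.optimize import least_squares
for c in ("side","scene"):
    C=cam(c);im=read_camera(c)
    m=cv2.inRange(cv2.cvtColor(im,cv2.COLOR_RGB2HSV),np.array((18,80,60)),np.array((38,255,255)))
    P=np.array([plane(C,(u,v),.004)[:2] for v,u in np.argwhere(m)])
    P=P[np.hypot(P[:,0]-.522,P[:,1]+.272)<.045]
    w,V=np.linalg.eigh(np.cov(P.T));a=V[:,1]*np.sign(-V[1,1])
    print(c,len(P),"stripe",P.mean(0),"ang",np.degrees(np.arctan2(a[1],a[0])),w**.5,"ext",np.ptp((P-P.mean(0))@a))
    for d in silhouettes(c,"pad_1"):
        r=np.array(d["region"]).astype(np.uint8)
        k=max(cv2.findContours(r,0,1)[0],key=len)[:,0,:]
        Q=np.array([plane(C,q,.004)[:2] for q in k])
        if abs(Q.mean(0)-[.536,-.232]).max()<.06:
            f=least_squares(lambda x:np.hypot(Q[:,0]-x[0],Q[:,1]-x[1])-.068,[.536,-.232],loss="soft_l1",f_scale=.001)
            print(d["p"],"pad",f.x,np.median(abs(f.fun)));cc=f.x;b=P.mean(0)-cc
            print("radial",np.degrees(np.arctan2(b[1],b[0])),np.hypot(*b))
    cv2.imwrite(f"pics/c_{c}.png",cv2.resize(im[110:260,240:400],None,fx=4,fy=4,interpolation=0)[:,:,::-1])
s=ctrl.state();print(s["ee_pos"],np.degrees(s["ee_rot"][2]))
E
```

```text
side 51 stripe [ 0.52207425 -0.27195148] ang -110.85593987703338 [0.00455981 0.0108838 ] ext 0.03740770183253103
0.85 pad [ 0.53953446 -0.2259537 ] 0.0015810018438235651
radial -110.7861683093255 0.04920015050904487
scene 58 stripe [ 0.52174754 -0.27245637] ang -113.99985532967766 [0.0051039  0.01083014] ext 0.03862512836139997
0.8 pad [ 0.53672676 -0.22475601] 0.0015091854818519573
radial -107.43371034588577 0.049997009885827996
[ 0.53617695 -0.2319937   0.20236442] 64.39950639521902
```

View pics/c_scene.png

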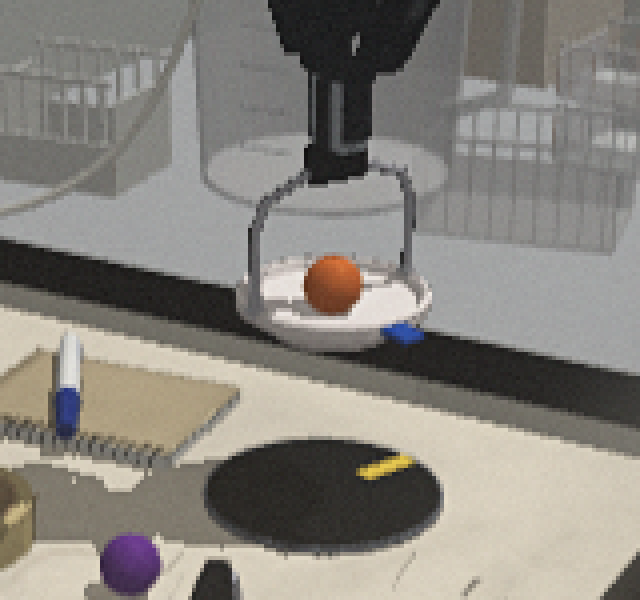

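The picture shows the level dish with its ball centred and the stripe at crop (387,467). The stripe direction is about −111° and the tab is at about 155°, so I'll turn about 94° counter-clockwise.

Call:
arm_command --increments '[{"dx":0,"dy":0,"dz":0,"wx":0,"wy":0,"wz":-0.1},{"dx":0,"dy":0,"dz":0,"wx":0,"wy":0,"wz":-0.2},{"dx":0,"dy":0,"dz":0,"wx":0,"wy":0,"wz":-0.35},{"dx":0,"dy":0,"dz":0,"wx":0,"wy":0,"wz":-0.5},{"dx":0,"dy":0,"dz":0,"wx":0,"wy":0,"wz":-0.65},{"dx":0,"dy":0,"dz":0,"wx":0,"wy":0,"wz":-0.7},{"dx":0,"dy":0,"dz":0,"wx":0,"wy":0,"wz":-0.7},{"dx":0,"dy":0,"dz":0,"wx":0,"wy":0,"wz":-0.7}]'

```text
time_s: 17.85
ee_pos: [0.5363, -0.232, 0.2026]
ee_rot: [-3.141, 0.0, 1.4]
contact_force: [-0.1, -0.1, -3.2]
finger_gap: 0.0097
grip_force: 58.6
```

Call:
arm_command --increments '[{"dx":0,"dy":0,"dz":0,"wx":0,"wy":0,"wz":-0.7},{"dx":0,"dy":0,"dz":0,"wx":0,"wy":0,"wz":-0.7},{"dx":0,"dy":0,"dz":0,"wx":0,"wy":0,"wz":-0.7},{"dx":0,"dy":0,"dz":0,"wx":0,"wy":0,"wz":-0.7},{"dx":0,"dy":0,"dz":0,"wx":0,"wy":0,"wz":-0.7},{"dx":0,"dy":0,"dz":0,"wx":0,"wy":0,"wz":-0.7},{"dx":0,"dy":0,"dz":0,"wx":0,"wy":0,"wz":-0.7},{"dx":0,"dy":0,"dz":0,"wx":0,"wy":0,"wz":-0.7}]'

```text
time_s: 18.52
ee_pos: [0.5363, -0.232, 0.2026]
ee_rot: [-3.141, -0.0, 1.791]
contact_force: [0.2, -0.5, -3.3]
finger_gap: 0.0089
grip_force: 58.6
```

Call:
arm_command --increments '[{"dx":0,"dy":0,"dz":0,"wx":0,"wy":0,"wz":-0.7},{"dx":0,"dy":0,"dz":0,"wx":0,"wy":0,"wz":-0.7},{"dx":0,"dy":0,"dz":0,"wx":0,"wy":0,"wz":-0.7},{"dx":0,"dy":0,"dz":0,"wx":0,"wy":0,"wz":-0.7},{"dx":0,"dy":0,"dz":0,"wx":0,"wy":0,"wz":-0.7},{"dx":0,"dy":0,"dz":0,"wx":0,"wy":0,"wz":-0.7},{"dx":0,"dy":0,"dz":0,"wx":0,"wy":0,"wz":-0.7},{"dx":0,"dy":0,"dz":0,"wx":0,"wy":0,"wz":-0.7}]'

```text
time_s: 19.18
ee_pos: [0.5363, -0.232, 0.2026]
ee_rot: [-3.142, -0.0, 2.182]
contact_force: [0.3, 0.0, -3.4]
finger_gap: 0.0093
grip_force: 58.6
```

Call:
arm_command --increments '[{"dx":0,"dy":0,"dz":0,"wx":0,"wy":0,"wz":-0.7},{"dx":0,"dy":0,"dz":0,"wx":0,"wy":0,"wz":-0.7},{"dx":0,"dy":0,"dz":0,"wx":0,"wy":0,"wz":-0.7},{"dx":0,"dy":0,"dz":0,"wx":0,"wy":0,"wz":-0.7},{"dx":0,"dy":0,"dz":0,"wx":0,"wy":0,"wz":-0.7},{"dx":0,"dy":0,"dz":0,"wx":0,"wy":0,"wz":-0.7},{"dx":0,"dy":0,"dz":0,"wx":0,"wy":0,"wz":-0.7},{"dx":0,"dy":0,"dz":0,"wx":0,"wy":0,"wz":-0.7}]'

```text
time_s: 19.85
ee_pos: [0.5363, -0.2321, 0.2026]
ee_rot: [-3.142, 0.0, 2.573]
contact_force: [0.3, 0.3, -3.4]
finger_gap: 0.0093
grip_force: 58.6
```

Call:
arm_command --increments '[{"dx":0,"dy":0,"dz":0,"wx":0,"wy":0,"wz":-0.7},{"dx":0,"dy":0,"dz":0,"wx":0,"wy":0,"wz":-0.7},{"dx":0,"dy":0,"dz":0,"wx":0,"wy":0,"wz":-0.6},{"dx":0,"dy":0,"dz":0,"wx":0,"wy":0,"wz":-0.4},{"dx":0,"dy":0,"dz":0,"wx":0,"wy":0,"wz":-0.2},{"dx":0,"dy":0,"dz":0,"wx":0,"wy":0,"wz":-0.1},{"dx":0,"dy":0,"dz":0,"wx":0,"wy":0,"wz":-0.1},{"dx":0,"dy":0,"dz":0,"wx":0,"wy":0,"wz":0}]'

```text
time_s: 20.52
ee_pos: [0.5363, -0.232, 0.2026]
ee_rot: [-3.142, -0.0, 2.765]
contact_force: [-0.0, -0.1, -4.6]
finger_gap: 0.0093
grip_force: 58.6
```

```bash
python3 wt.py; python3 - <<'E'
from h import *
for c in ("side","scene"):
    C,im=report(c)
    # tab/ball of the lifted dish: tab z .121, ball z .128
    for n,r,z in (("tab",BLUE,.121),("ball",ORANGE,.128)):
        for ce,a in blobs(im,*r,amin=8):
            X=plane(C,ce,z)
            if np.hypot(X[0]-.536,X[1]+.232)<.1:
                d=X[:2]-[.5362,-.232];print(c,n,a,X,np.degrees(np.arctan2(d[1],d[0])),np.hypot(*d))
    cv2.imwrite(f"pics/f_{c}.png",cv2.resize(im[110:300,220:400],None,fx=3,fy=3)[:,:,::-1])
E
```

```text
21.1167 [ 0.5362712  -0.23203494  0.20257287] [-3.14157943e+00 -1.13620393e-04  2.76456704e+00] 0.009099406339325404 58.57527136802673 [ 0.10917364  0.03928826 -3.47903508] [0.45514343 0.52303976 0.44354644] [-0.02427191  0.00879544  0.02128875]
side tab [222. 199.] 59 [ 0.7062 -0.2122  0.021 ]
side tab [186. 216.] 23 [ 0.7894 -0.1472  0.021 ]
side tab [356. 266.] 34 [0.3893 0.0168 0.021 ]
side ball [289. 161.] 108 [ 0.5281 -0.3732  0.028 ]
side ball [331. 271.] 150 [0.4485 0.0381 0.028 ]
side stripe [292. 190.] 42 [ 0.5221 -0.272   0.004 ]
side tab 15 [ 0.51052837 -0.29419857  0.121     ] -112.42773596880316 0.06728815072357588
side ball 108 [ 0.53437786 -0.23331952  0.128     ] -144.08944653018858 0.0022497448457584742
scene tab [256. 211.] 47 [ 0.7068 -0.217   0.021 ]
scene tab [214. 217.] 19 [ 0.7733 -0.1408  0.021 ]
scene tab [328. 302.] 63 [0.3911 0.0168 0.021 ]
scene ball [294. 295.] 202 [0.4466 0.0366 0.028 ]
scene stripe [336. 226.] 43 [ 0.522  -0.2721  0.004 ]
scene tab 15 [ 0.50961388 -0.29399521  0.121     ] -113.21165805618146 0.06745537901454333
scene ball 149 [ 0.53419849 -0.23372544  0.128     ] -139.2364568386886 0.002642568794206965
```

View pics/f_side.png

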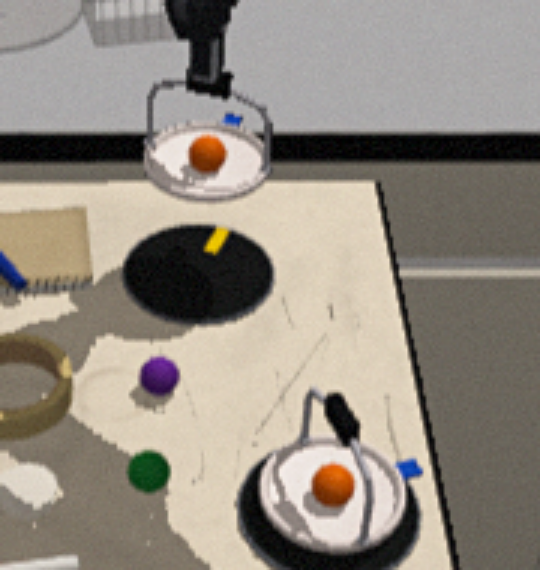

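The dish is held level and still with its ball centred, and its tab at −111.7° lines up with the stripe. The light dish stands as it did at the start (tab at (0.389, 0.017), ball unchanged). Handing in.

```bash
python3 -c "
from workcell import order
print(order.finish_job())"
```

```text
the job is handed in; nothing more can be done
None
```

The job is handed in. The far dish is the heavier one (about 0.37 kg against 0.17 kg): it is held level about 10 cm above its pad, turned counter-clockwise with its tab within about 1° of the yellow stripe by my camera estimate, and the light dish is back on its own pad.

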